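# Start the filter's plug square and screw it home

### The job

The plug with the square head leans loosely in the threaded port on the sloping face of the water filter: take the socket key from the tray, fit it over the head, and bring key and plug square to the port before you begin to turn. Then screw the plug in clockwise, keeping it square, until it is fully home at its stop. Stand the key upright on the tray again, without knocking the spice jar there.

Things in the scene. Friction and masses are not known exactly. Their poses are not given: they have to be found in the camera images.
- key_mid (a point): socket key, one rigid piece 87 mm tall, 0.16 kg, standing on its open socket. This point is on its axis half-way up, 43.5 mm above the lower rim; z points up the axis to the handle. Steel socket: 40 x 40 mm square outside, 28 mm tall, its square hole 24 x 24 mm, 16 mm deep, open below, sides along the key's x and y; above it a round neck up to 41 mm over the rim.
- key_handle (a point): centre of the key's black handle, 64 mm above the key's lower rim, axes as key_mid: a flat block 18 mm thick along the key's x, 50 mm wide along its y, 46 mm tall. Grip it across the 18 mm.
- plug_top (a point): centre of the top of the plug's steel square head; z points out along the plug's own leaning axis. The frame leans and sinks with the plug but does not turn with it: it does NOT show the head's angle. Head 20.5 x 20.5 mm, 14 mm tall, the uppermost 4.5 mm taper to 13 mm. The square's angle about the axis is unknown: see it or feel for it, the socket drops on only if the squares agree to 10 degrees or so.
- plug_flange (a point): centre of the upper face of the plug's round flange (52 mm diameter, 6 mm thick), 14 mm below plug_top, same axes. A fully seated socket's rim lies on it. The plug tilts stiffly about the port's centre (0.06 N m moves it, it stays where put); it starts 5 to 12 degrees out of square and follows a key seated or pressed on it. Its flange bears on the boss, so as it is screwed down it can lean less and less.
- port (a point): centre of the mouth of the threaded port, on a fixed grey boss of 60 mm diameter; z points out along the thread's axis, 25 degrees from vertical toward the filter's front: the plug's axis must come to lie on it. plug_top is 25.3 mm out from here before the first turn, 20.2 mm at home. The filter is a fixed white wedge, 225 x 170 mm, 50 mm high in front, 113 mm behind, the port 91 mm up.
- canister (a point): centre of the top of the upright round canister, 92 mm diameter, at the back of the filter, 225 mm above the table; keep the gripper clear of it and of the thin spout next to it (equally high).
- plug_turn (a joint): how far the plug is screwed in, rad: 0 at the start, grows clockwise seen from outside, firm stop at 2.0 (fully home). Sinks 2.55 mm per rad. Takes about 0.2 N m to turn and does not turn back by itself, so it may be turned in one go or in strokes, refitting the key (the square repeats every quarter turn).
- tray: brown tray, fixed, 195 mm along its x, 268 mm along its y, origin at the centre of its underside; flat floor 168 x 242 mm, 3 mm above the table, rim 17 mm high. The key stands 70 mm to one side of the centre along y, the jar 70 mm to the other, either way round.
- jar_mid (a point): spice jar, 47 mm diameter, 98 mm tall, standing on the tray, a bystander; this point lies at its centre, half-way up.
Things that resemble listed ones, but are neither listed nor needed, are in the scene too. Leave any purple or yellow look-alike of the part that bears jar_mid alone.

How it is judged:
By the outcome, as a careful person would: the job done as asked, in the order asked, and still so for the second after the job is handed in, with the robot touching nothing.
It also fails if it takes over 64 s, if anything falls off the work surface, if the arm or the gripper's body presses on something with over 40 N, if the wrist force passes 120 N, or if a joint passes its speed limit or range.

### The arm

A 6-joint arm with a two-finger parallel gripper is mounted at the origin on a cart in front of the work surface, level with it; the furniture and walls round the work are solid. World frame = base frame: x ahead of the robot, y to its left, z up, the work surface at z = 0. Lengths are in m, angles in rad, forces in N, time in s.
With the tool pointing down it reaches from about 0.3 to 0.775 m from the base axis. Payload 14.6 kg.
Tool frame: the origin (TCP) lies on the centre line of the jaws, within the pads' length; the fingertips stand ctrl.tcp_to_tips ahead of it and the grasp point (between the pads) lies 2 mm behind it (ctrl.tcp_to_tips is the distance from the TCP to the fingertips, in m); z points along the fingers, y is the line along which they close (so a half turn about z gives the same grasp; the last joint's range is limited). The gripper opens to 94 mm and grips with 3 to 60 N. Pads are 16 mm wide; open, the fingers measure 119 mm over their backs; the gripper's body (75 mm by 177 mm) begins 78 mm behind the grasp point.
Start: joints at [-1.255, 0.3, 1.521, -0, 1.321, -0.067], TCP at [0.205, -0.51, 0.222] pointing down, gripper open.
Joint ranges: [-3.03, 3.03], [-0.79, 2.21], [0.23, 2.52], [-1.04, 4.18], [0, 3.07], [-2.55, 2.55]. Speed limits (rad/s): [2.22, 2.22, 2.57, 3.14, 3.14, 3.14].

### API

Orientations are given as [roll, pitch, yaw] about the fixed x, y, z axes, in that order (R = Rz(yaw) Ry(pitch) Rx(roll)).
In Python, from station import telemetry, viewer, hand_in, ctrl gives the robot as it stands.
- The arm moves only by the tool step_arm, never from a script. Its argument "plan" is a list of rows, each an object of numbers: "dx", "dy", "dz": the shift along the tool's x, y, z scaled (see below); "rx", "ry", "rz": the turn, a rotation vector about the tool's x, y, z scaled (see below); "claw": the closure, from 0 (fully open) to 1 (shut). In form: [{"dx": .., "dy": .., "dz": .., "rx": .., "ry": .., "rz": .., "claw": ..}, ...]. A call has 1 to 10 rows; each row shifts and turns the commanded pose from where the row before left it, along the tool's axes as they then stand; what a row does not reach is not made up. The controller multiplies each number of a shift by 0.1 m and each number of a turn by 90 degrees. A row lasts 1/10 s, in which the tool goes at most 50 mm and 8.59 degrees, less where a joint would pass 70% of its speed; a pose out of reach is approached as far as the arm can. A call with a number of a shift or a turn outside -1 to 1 is refused whole. A call with a gripper value outside its range is refused whole. The fingers move at their own pace and stop on an object; "grip_force" is the grip in N (left out, the last holds). Time passes only in rows, so rows that do not move let the fingers close. It gives the time, the measured TCP pose, the force, the opening and the grip force at its end, in the units of the state.
- telemetry.get_obs(): the state, without advancing time (a new reading comes with each control period).
- viewer.camera(name): name is "scene" or "top"; returns a dict with "img" (420x560x3 uint8, red, green, blue), "z_map" (420x560 float32, m along the optical axis (not along the pixel's ray), 0 where there is no reading), "fx", "fy", "cx", "cy" (pixels), "R" (3x3) and "t" (3): a world point X has camera coordinates R X + t. Camera axes: x right, y down, z forward; pixel columns grow to the right and rows downward; lengths in m; the calibration is good to about 2 mm. A picture is of the moment at which its call begins.
- hand_in(): hands the job in; it is judged then, once.
Trained networks look in a picture, given as the dict that the camera call returned (one of the last four; its "shot" number tells which), for a name from the list of things; names that differ only in an ending like _2 or _b are one class to them, and where a whole thing is asked for, a point or a joint stands for the part that bears it (a point fixed in the world has none). Each returns a list of dicts, best first, with "score" (0 to 1); they miss things now and then, are a little off and sometimes report something else, mostly with a low value. They report only what shows in the picture. A call takes as long as a camera call. They do not tell look-alikes from the thing itself.
- viewer.recognise(target, picture): "rect" ([left, top, right, bottom] in pixels, round what is visible of it).
The state is a dict: "time_s": time; "qpos": joint angles; "joint_vel": joint speeds; "tau": joint torques, N m; "ee_pos": TCP position; "eef_rot": TCP orientation; "force": force on the tool from outside, world axes, zero at the start; "moment": the same for the moment, N m; "grip_width": finger opening in m; "grip_force": force on a finger pad.
Only numpy, scipy, OpenCV 4.12 (cv2) and the standard library are available. Lean on these libraries where they do the work, as an engineer would, in place of code of your own. Each camera call takes 0.05 s, during which the arm holds its last target. There are 200 camera calls.

## Working session

There is one attempt and no reset: what is moved stays moved. The work goes in short steps, Python scripts to look and compute and a tool call to move; the robot and the scene stay as the last step left them, time stands still between calls to the robot, and variables do not carry over. Pictures are saved under pics/ and viewed, at most 10 in all, crops included, and the job is handed in when it is done.

Besides the shell and the picture viewer there is one more tool, called after "Emit:" by a JSON object that holds its "fn" and its "kwargs", one argument or row to a line. step_arm: Moves the arm, as the interface text tells. Shifts and turns lie within -1 to 1; 1 stands for 0.1 m of shift or 90 degrees of turn. Its arguments: {"type":"object","properties":{"plan":{"type":"array"},"grip_force":{"type":"number"}},"required":["plan"]}

```bash
mkdir -p pics; ls; cat > h.py <<'E'
import numpy as np, cv2
from station import telemetry, viewer, hand_in, ctrl
from scipy.spatial.transform import Rotation as Ro
def cloud(p):
    z=p["z_map"]; v,u=np.mgrid[:z.shape[0],:z.shape[1]]
    c=np.stack([(u-p["cx"])/p["fx"]*z,(v-p["cy"])/p["fy"]*z,z],-1)
    w=(c-p["t"])@p["R"]; w[z==0]=np.nan; return w
def proj(p,X):
    c=np.asarray(X)@p["R"].T+p["t"]; return np.stack([c[...,0]/c[...,2]*p["fx"]+p["cx"],c[...,1]/c[...,2]*p["fy"]+p["cy"]],-1)
E
python3 - <<'E'
from h import *
o=telemetry.get_obs(); print({k:np.round(v,3) for k,v in o.items()}); print(ctrl.tcp_to_tips, dir(ctrl))
ims=[]
for n in("scene","top"):
    p=viewer.camera(n); W=cloud(p)
    np.savez(f"{n}0.npz",W=W,**{k:p[k] for k in p if k!="shot"})
    ims.append(p["img"]); print(n,p["fx"],p["cx"],p["cy"],"campos",-p["R"].T@p["t"])
    for t in["key_mid","key_handle","plug_top","plug_flange","port","canister","tray","jar_mid"]:
        for d in viewer.recognise(t,p)[:4]:
            l,tp,r,b=map(int,d["rect"]); c=W[max((tp+b)//2,0),max((l+r)//2,0)]
            print(t,round(d["score"],2),[l,tp,r,b],np.round(c,3))
cv2.imwrite("pics/a.png",ims[0][...,::-1]); cv2.imwrite("pics/b.png",ims[1][...,::-1])
E
```

```text
pics
{'time_s': np.float64(0.0), 'qpos': array([-1.255,  0.3  ,  1.522,  0.   ,  1.321, -0.067]), 'joint_vel': array([-0.001, -0.   ,  0.   , -0.   , -0.001, -0.   ]), 'tau': array([-3.0000e-03, -5.3182e+01, -3.5274e+01,  7.1000e-02,  2.4000e-02,
       -0.0000e+00]), 'ee_pos': array([ 0.205, -0.51 ,  0.222]), 'eef_rot': array([-3.14 , -0.   ,  0.383]), 'force': array([-0.447, -0.927,  0.74 ]), 'moment': array([-0.011, -0.045, -0.012]), 'grip_force': np.float64(0.0), 'grip_width': np.float64(0.094)}
0.017 ['MotionError', '__class__', '__delattr__', '__dict__', '__dir__', '__doc__', '__eq__', '__format__', '__ge__', '__getattribute__', '__getstate__', '__gt__', '__hash__', '__init__', '__init_subclass__', '__le__', '__lt__', '__module__', '__ne__', '__new__', '__reduce__', '__reduce_ex__', '__repr__', '__setattr__', '__sizeof__', '__str__', '__subclasshook__', '__weakref__', 'tcp_to_tips']
scene 480.6231009478675 271.2299410751428 212.86908569716218 campos [-0.57767264  0.76446344  0.72420625]
key_mid 0.94 [256, 239, 276, 270] [0.482 0.195 0.048]
key_handle 0.62 [257, 237, 274, 270] [
[... 628 characters left out ...]
]
top 419.04118774257677 276.4217968608687 198.22591185015438 campos [0.33398763 0.13440612 1.25140729]
key_handle 0.57 [248, 212, 265, 229] [0.48  0.204 0.088]
plug_top 0.64 [350, 191, 367, 206] [ 0.544 -0.077  0.112]
plug_flange 0.84 [353, 189, 367, 209] [ 0.542 -0.083  0.11 ]
port 0.57 [330, 168, 380, 223] [ 0.554 -0.07   0.107]
port 0.28 [250, 214, 270, 226] [0.481 0.193 0.085]
canister 0.78 [306, 129, 388, 228] [ 0.602 -0.048  0.107]
tray 0.8 [191, 190, 281, 262] [0.472 0.268 0.   ]
jar_mid 0.95 [150, 215, 172, 234] [nan nan nan]
jar_mid 0.71 [153, 184, 181, 205] [0.546 0.455 0.1  ]
jar_mid 0.6 [215, 272, 236, 294] [0.306 0.281 0.099]
jar_mid 0.6 [146, 253, 174, 271] [0.357 0.461 0.099]
```

```bash
python3 - <<'E'
from h import *
a=cv2.imread("pics/a.png");b=cv2.imread("pics/b.png")
c=cv2.resize(a[140:330,140:380],None,fx=2.2,fy=2.2,interpolation=cv2.INTER_CUBIC)
d=cv2.resize(b[120:300,140:400],None,fx=2.2,fy=2.2,interpolation=cv2.INTER_CUBIC)
s=np.zeros((820,580,3),np.uint8); s[:418,:528]=c; s[420:816,:572]=d
cv2.imwrite("pics/ab.png",s[:600]) ; 
cv2.imwrite("pics/c1.png",cv2.resize(b[120:300,140:400],None,fx=3,fy=3,interpolation=cv2.INTER_CUBIC))
cv2.imwrite("pics/c2.png",cv2.resize(a[140:330,140:380],None,fx=3,fy=3,interpolation=cv2.INTER_CUBIC))
E
```

```text
(no output)
```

View pics/c1.png

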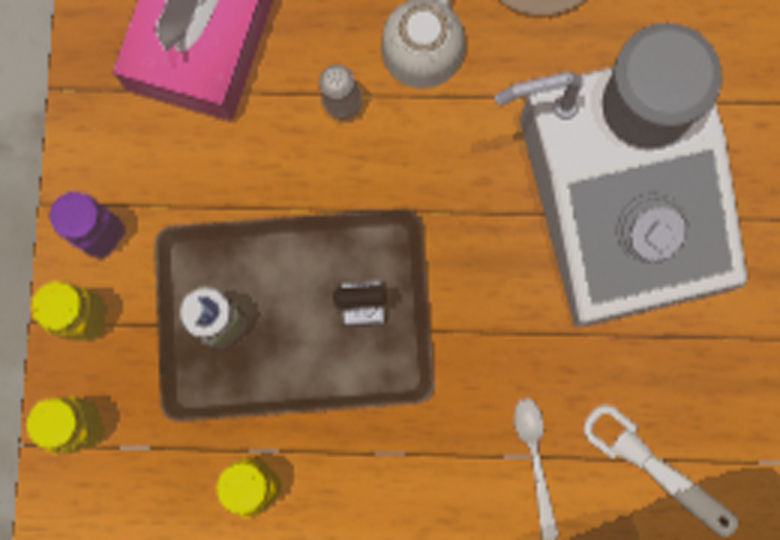

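View pics/c2.png

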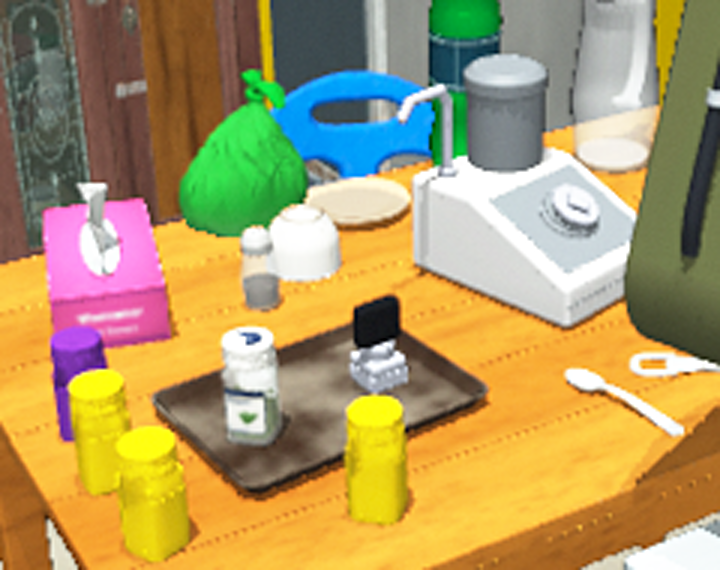

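The white-capped jar on the tray, at top pixel (209,225), is the real jar. The yellow and purple jars are look-alikes. The key with the black handle stands on the tray at (260,219), and the plug sits on the filter slope at (359,198). The spoon and the opener are not the key.

```bash
cat > m.py <<'E'
from h import *
def fitpl(P,it=6,th=.004):
    m=np.ones(len(P),bool)
    for _ in range(it):
        c=np.median(P[m],0) if _==0 else P[m].mean(0); n=np.linalg.svd(P[m]-P[m].mean(0))[2][2]; n*=np.sign(n[2]); d=(P-P[m].mean(0))@n; m=abs(d)<th*(1 if _>2 else 3)
    return P[m].mean(0),n,d[m].std(),m
S={n:np.load(f"{n}0.npz") for n in("scene","top")}
E
python3 - <<'E'
from m import *
for n in S:
    W=S[n]["W"]; P=W[np.isfinite(W[...,0])]
    # grey panel + bosses: neighbourhood of the port
    c=np.array([.54,-.078]); r=np.hypot(P[:,0]-c[0],P[:,1]-c[1])
    Q=P[(r>.036)&(r<.065)&(P[:,2]>.06)&(P[:,2]<.13)]
    p0,nn,s,m=fitpl(Q); print(n,"slope",p0.round(4),nn.round(4),"tilt",np.degrees(np.arccos(nn[2])).round(2),"az",np.degrees(np.arctan2(nn[1],nn[0])).round(1),s.round(4),len(Q),m.sum())
    # canister top
    C=P[(P[:,2]>.21)&(P[:,2]<.24)&(P[:,0]>.5)&(abs(P[:,1]+.08)<.15)]
    print(" can",len(C),C.min(0).round(3),C.max(0).round(3))
    # height map over slope
    h=(P-p0)@nn; near=P[(r<.04)]; hh=h[r<.04]
    print(" heights hist",np.histogram(hh,bins=np.arange(-.004,.044,.003)))
    # key
    K=P[(abs(P[:,0]-.475)<.05)&(abs(P[:,1]-.2)<.05)]
    H=K[K[:,2]>.075]; 
    print(" key top",len(H),H.mean(0).round(4),H.max(0).round(3)); 
    if len(H)>5: print(cv2.minAreaRect((H[:,:2]*1000).astype(np.float32)))
    T=P[(abs(P[:,0]-.46)<.13)&(abs(P[:,1]-.26)<.18)&(P[:,2]>.009)&(P[:,2]<.022)]
    print(" tray rim",cv2.minAreaRect((T[:,:2]*1000).astype(np.float32)))
    J=P[(abs(P[:,0]-.45)<.06)&(abs(P[:,1]-.335)<.06)&(P[:,2]>.09)]; print(" jar",len(J),J.mean(0).round(3))
p=S["top"]; im=p["img"]
c=cv2.resize(im[175:222,335:385],None,fx=11,fy=11,interpolation=cv2.INTER_CUBIC)
k=cv2.resize(im[200:245,235:285],None,fx=11,fy=11,interpolation=cv2.INTER_CUBIC)
a=S["scene"]["img"]
e=cv2.resize(a[190:235,305:360],(600,495),interpolation=cv2.INTER_CUBIC)
cv2.imwrite("pics/d1.png",cv2.resize(np.hstack([c[:495],k]),(800,360))[...,::-1]); cv2.imwrite("pics/d2.png",e[...,::-1])
E
```

```text
scene slope [ 0.5459 -0.0665  0.0827] [-0.41   -0.1072  0.9058] tilt 25.07 az -165.3 0.0018 407 381
 can 849 [ 0.617 -0.229  0.21 ] [2.61 0.07 0.24]
 heights hist (array([54, 91, 46, 40, 17, 10, 30, 44, 24, 10, 10, 14,  9,  4,  0]), array([-0.004, -0.001,  0.002,  0.005,  0.008,  0.011,  0.014,  0.017,
        0.02 ,  0.023,  0.026,  0.029,  0.032,  0.035,  0.038,  0.041]))
 key top 113 [0.4812 0.1971 0.0854] [0.497 0.219 0.095]
((484.4596862792969, 194.70553588867188), (20.08050537109375, 47.40094757080078), 10.900689125061035)
 tray rim ((478.87774658203125, 253.15061950683594), (203.82704162597656, 291.82861328125), 5.980649471282959)
 jar 183 [0.459 0.339 0.1  ]
top slope [ 0.5551 -0.073   0.084 ] [-0.409  -0.1053  0.9065] tilt 24.98 az -165.6 0.0018 887 782
 can 1411 [ 0.62  -0.202  0.21 ] [0.916 0.068 0.24 ]
 heights hist (array([ 88, 148,  68,  45,  32,   1,  44,  83,  65,  14,  14,  20,  17,
         2,   2]), array([-0.004, -0.001,  0.002,  0.005,  0.008,  0.011,  0.014,  0.017,
        0.02 ,  0.023,  0.026,  0.029,  0.032,  0.035,  0.038,  0.041]))
 key top 114 [0.4846 0.1943 0.0868] [0.495 0.218 0.094]
((485.67431640625, 194.3310546875), (18.513174057006836, 48.30613327026367), 7.1059370040893555)
 tray rim ((454.74407958984375, 278.6852111816406), (241.88613891601562, 301.9329833984375), 5.310626983642578)
 jar 223 [0.464 0.335 0.1  ]
```

View pics/d1.png

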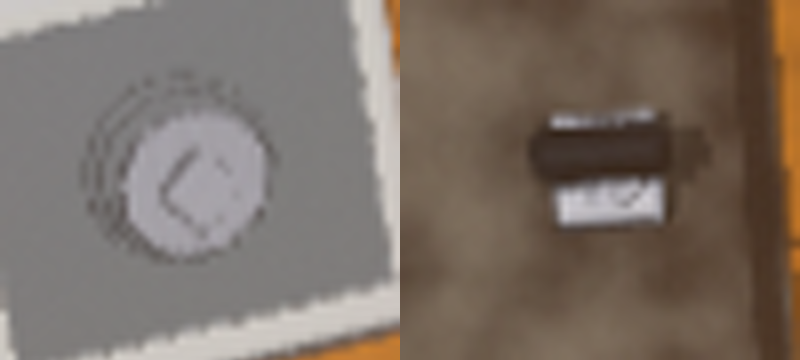

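View pics/d2.png

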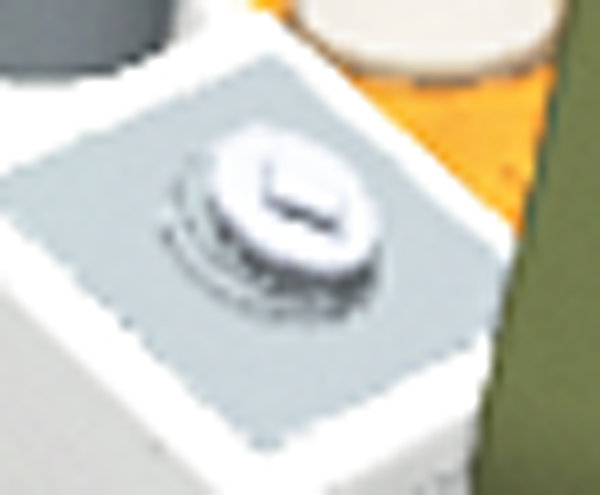

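```bash
cat > fit.py <<'E'
from m import *
from scipy.optimize import minimize
N=np.array([-.409,-.1058,.9063]); N/=np.linalg.norm(N)
def frame(n):  # x axis = downhill-ish, right handed
    x=np.array([1,0,0])-n*n[0]; x/=np.linalg.norm(x); return np.stack([x,np.cross(n,x),n])
F0=frame(N)
def parts(X,port,lean,ang,hs):
    q=(X-port)@F0.T; r=np.hypot(q[:,0],q[:,1])
    slope=q[:,2]+hs; boss=np.maximum(r-.03,q[:,2])
    n=F0.T@np.array([lean[0],lean[1],1.]); n/=np.linalg.norm(n); F=frame(n)
    p=(X-port)@F.T; r=np.hypot(p[:,0],p[:,1])
    fl=np.maximum(np.maximum(r-.026,p[:,2]-.0113),.0053-p[:,2])
    c,s=np.cos(ang),np.sin(ang); u=np.stack([c*p[:,0]+s*p[:,1],-s*p[:,0]+c*p[:,1]],1)
    sd=[p[:,2]-.0253]; g=np.hypot(3.75,4.5)
    for a in(u[:,0],-u[:,0],u[:,1],-u[:,1]):
        sd+=[a-.01025,((a-.0065)*4.5+(p[:,2]-.0253)*3.75)/g]
    sd=np.array(sd); return slope,boss,fl,np.maximum(sd.max(0),.0113-p[:,2]),sd.argmax(0)
def render(p,u,v,th,label=False):
    port,lean,ang,hs=th[:3],th[3:5],th[5],th[6]
    d=np.stack([(u-p["cx"])/p["fx"],(v-p["cy"])/p["fy"],np.ones(len(u))],1); L=np.linalg.norm(d,axis=1)
    D=(d@p["R"]); o=-p["R"].T@p["t"]; z=(np.dot(port-o,N)+.06)/(D@N)
    for _ in range(30):
        s=np.min(parts(o+D*z[:,None],port,lean,ang,hs)[:4],0); z=z+s/L
    if not label: return z
    *s,f=parts(o+D*z[:,None],port,lean,ang,hs); k=np.argmin(s,0); return z,np.where(k==3,3+f,k)
def win(p,c,h): 
    u0,v0=proj(p,c); return [a.ravel() for a in np.meshgrid(np.arange(int(u0)-h,int(u0)+h+1),np.arange(int(v0)-h,int(v0)+h+1))]
def fitplug(p,th0):
    u,v=win(p,th0[:3],20); z=p["z_map"][v,u]; ok=z>0; u,v,z=u[ok],v[ok],z[ok]
    f=lambda t:np.mean(np.minimum(abs(render(p,u.astype(float),v.astype(float),np.r_[t[:3]*.01,t[3:5]*.1,th0[5],t[5]*.01])-z),.008))*1000
    x=np.r_[th0[:3]*100,th0[3:5]*10,th0[6]*100]
    for sc in(.5,.25):
        r=minimize(f,x,method="Nelder-Mead",options=dict(initial_simplex=np.vstack([x]+[x+sc*e for e in np.eye(6)]),maxiter=350,xatol=.01,fatol=1e-4)); x=r.x
    return np.r_[x[:3]*.01,x[3:5]*.1,th0[5],x[5]*.01],r.fun
def fitang(p,th):
    g=cv2.cvtColor(p["img"],cv2.COLOR_RGB2LAB)[...,0].astype(float); u,v=win(p,th[:3]+.02*N,7); k=3
    off=(np.arange(k)-1)/k; best=[]
    y=g[v,u]
    for a in np.radians(np.arange(0,90,3)):
        t=th.copy(); t[5]=a; A=np.zeros((len(u),12))
        for du in off:
            for dv in off: 
                l=render(p,u+du,v+dv,t,True)[1]; A[np.arange(len(u)),l]+=1/k/k
        res=y-A@np.linalg.lstsq(A,y,rcond=None)[0]; best.append((res.std(),np.degrees(a)))
    return best
E
cat > run.py <<'E'
from fit import *
for n in S:
    p=S[n]; p={k:p[k] for k in p.files}
    th,c=fitplug(p,np.r_[.557,-.075,.091,0,0,.7,.0085])
    print(n,th.round(4),round(c,3),"lean deg",np.degrees(np.hypot(*th[3:5])).round(1))
    b=fitang(p,th); print([(round(s,2),round(a)) for s,a in b])
    th[5]=np.radians(min(b)[1]); th,c=fitplug(p,th); print(th.round(4),round(c,3)); np.save(n+"_th.npy",th)
    b=fitang(p,th); print([(round(s,2),round(a)) for s,a in sorted(b)[:8]])
E
time python3 run.py
```

```text
scene [ 0.5532 -0.0814  0.093  -0.0757 -0.0927  0.7     0.0084] 4.16 lean deg 6.9
[(np.float64(21.29), 0), (np.float64(21.38), 3), (np.float64(21.45), 6), (np.float64(21.43), 9), (np.float64(21.51), 12), (np.float64(21.5), 15), (np.float64(21.6), 18), (np.float64(21.51), 21), (np.float64(21.39), 24), (np.float64(21.31), 27), (np.float64(21.22), 30), (np.float64(21.18), 33), (np.float64(20.96), 36), (np.float64(20.82), 39), (np.float64(20.68), 42), (np.float64(20.71), 45), (np.float64(20.6), 48), (np.float64(20.5), 51), (np.float64(20.28), 54), (np.float64(20.33), 57), (np.float64(20.28), 60), (np.float64(20.2), 63), (np.float64(20.3), 66), (np.float64(20.21), 69), (np.float64(20.38), 72), (np.float64(20.47), 75), (np.float64(20.68), 78), (np.float64(20.81), 81), (np.float64(21.11), 84), (np.float64(21.2), 87)]
[ 0.5534 -0.0814  0.0928 -0.0897 -0.0976  1.0996  0.0082] 4.255
[(np.float64(19.64), 54), (np.float64(19.7), 60), (np.float64(19.75), 69), (np.float64(19.79), 72), (np.float64(19.79), 66), (np.float64(19.8), 57), (np.float64(19.81), 63), (np.float64(19.99), 75)]
top [ 0.5527 -0
[... 379 characters left out ...]
loat64(9.18), 39), (np.float64(8.84), 42), (np.float64(8.51), 45), (np.float64(8.36), 48), (np.float64(8.33), 51), (np.float64(8.21), 54), (np.float64(7.91), 57), (np.float64(7.7), 60), (np.float64(7.79), 63), (np.float64(7.84), 66), (np.float64(8.03), 69), (np.float64(8.2), 72), (np.float64(8.31), 75), (np.float64(8.45), 78), (np.float64(8.67), 81), (np.float64(8.75), 84), (np.float64(9.04), 87)]
[ 0.553  -0.0802  0.0907 -0.0876 -0.0764  1.0472  0.008 ] 1.888
[(np.float64(7.37), 60), (np.float64(7.41), 57), (np.float64(7.41), 66), (np.float64(7.67), 63), (np.float64(7.76), 69), (np.float64(7.77), 54), (np.float64(7.83), 72), (np.float64(8.08), 75)]
real	0m19.672s
user	0m19.961s
sys	0m0.208s
```

```bash
cat > go.py <<'E'
from h import *
def delta(pos,R):
    o=telemetry.get_obs(); R0=Ro.from_euler("xyz",o["eef_rot"]); 
    s=R0.inv().apply(np.asarray(pos)-o["ee_pos"]); w=(R0.inv()*R).as_rotvec()
    print("t",round(float(o["time_s"]),2),"pos",o["ee_pos"].round(4),"rot",o["eef_rot"].round(4),"F",o["force"].round(1),"M",o["moment"].round(2),"gw",round(float(o["grip_width"]),4),"q",o["qpos"].round(2))
    print("shift units",(s/.1).round(3),"turn units",(np.degrees(w)/90).round(4),"rows>=",round(max(np.linalg.norm(s)/.05,np.degrees(np.linalg.norm(w))/8.59),1))
down=lambda psi:Ro.from_euler("xyz",[np.pi,0,psi])
E
python3 -c "
from go import *
delta([.485,.1945,.18],down(1.676)); delta([.485,.1945,.18],down(.383))"
```

```text
t 0.9 pos [ 0.2054 -0.5102  0.2225] rot [3.1416e+00 1.0000e-04 3.8280e-01] F [1.1 0.1 0.2] M [0.03 0.   0.04] gw 0.0943 q [-1.25  0.3   1.52 -0.    1.32 -0.07]
shift units [ 5.226 -5.492  0.424] turn units [-0.      0.     -0.8233] rows>= 15.2
t 0.9 pos [ 0.2054 -0.5102  0.2225] rot [3.1416e+00 1.0000e-04 3.8280e-01] F [1.1 0.1 0.2] M [0.03 0.   0.04] gw 0.0943 q [-1.25  0.3   1.52 -0.    1.32 -0.07]
shift units [ 5.226 -5.492  0.424] turn units [ 0.      0.     -0.0001] rows>= 15.2
```

Emit:
{"fn": "step_arm", "kwargs": {
  "plan": [
    {"dx":0.29,"dy":-0.305,"dz":0},
    {"dx":0.29,"dy":-0.305,"dz":0},
    {"dx":0.29,"dy":-0.305,"dz":0},
    {"dx":0.29,"dy":-0.305,"dz":0},
    {"dx":0.29,"dy":-0.305,"dz":0},
    {"dx":0.29,"dy":-0.305,"dz":0},
    {"dx":0.29,"dy":-0.305,"dz":0},
    {"dx":0.29,"dy":-0.305,"dz":0},
    {"dx":0.29,"dy":-0.305,"dz":0},
    {"dx":0.29,"dy":-0.305,"dz":0}
  ]
}}

```text
$.plan[0]: bad value
```

Emit:
{"fn": "step_arm", "kwargs": {
  "plan": [
    {"dx":0.29,"dy":-0.305},
    {"dx":0.29,"dy":-0.305},
    {"dx":0.29,"dy":-0.305},
    {"dx":0.29,"dy":-0.305},
    {"dx":0.29,"dy":-0.305},
    {"dx":0.29,"dy":-0.305},
    {"dx":0.29,"dy":-0.305},
    {"dx":0.29,"dy":-0.305}
  ]
}}

```text
$.plan[0]: bad value
```

Emit:
{"fn": "step_arm", "kwargs": {
  "plan": [
    {"rz":-0.0823},
    {"rz":-0.0823},
    {"rz":-0.0823},
    {"rz":-0.0823},
    {"rz":-0.0823},
    {"rz":-0.0823},
    {"rz":-0.0823},
    {"rz":-0.0823},
    {"rz":-0.0823},
    {"rz":-0.0823}
  ]
}}

```text
$.plan[0]: bad value
```

```bash
python3 -c "
from go import *
delta([.485,.1945,.065],down(1.676))"
```

```text
t 0.9 pos [ 0.2054 -0.5102  0.2225] rot [3.1416e+00 1.0000e-04 3.8280e-01] F [1.1 0.1 0.2] M [0.03 0.   0.04] gw 0.0943 q [-1.25  0.3   1.52 -0.    1.32 -0.07]
shift units [ 5.226 -5.492  1.574] turn units [-0.      0.     -0.8233] rows>= 15.5
```

Emit:
{"fn": "step_arm", "kwargs": {
  "plan": [
    {"dx":0.29,"dy":-0.305,"dz":0,"rx":0,"ry":0,"rz":0,"claw":0},
    {"dx":0.29,"dy":-0.305,"dz":0,"rx":0,"ry":0,"rz":0,"claw":0},
    {"dx":0.29,"dy":-0.305,"dz":0,"rx":0,"ry":0,"rz":0,"claw":0},
    {"dx":0.29,"dy":-0.305,"dz":0,"rx":0,"ry":0,"rz":0,"claw":0},
    {"dx":0.29,"dy":-0.305,"dz":0,"rx":0,"ry":0,"rz":0,"claw":0},
    {"dx":0.29,"dy":-0.305,"dz":0,"rx":0,"ry":0,"rz":0,"claw":0},
    {"dx":0.29,"dy":-0.305,"dz":0,"rx":0,"ry":0,"rz":0,"claw":0},
    {"dx":0.29,"dy":-0.305,"dz":0,"rx":0,"ry":0,"rz":0,"claw":0},
    {"dx":0.29,"dy":-0.305,"dz":0,"rx":0,"ry":0,"rz":0,"claw":0},
    {"dx":0.29,"dy":-0.305,"dz":0,"rx":0,"ry":0,"rz":0,"claw":0}
  ]
}}

```text
time_s: 1.9
ee_pos: [0.3608, -0.1173, 0.2228]
eef_rot: [3.141, -0.001, 0.383]
force: [0.5, -0.7, -0.6]
grip_width: 0.0943
grip_force: 0.0
```

Emit:
{"fn": "step_arm", "kwargs": {
  "plan": [
    {"dx":0.29,"dy":-0.305,"dz":0,"rx":0,"ry":0,"rz":0,"claw":0},
    {"dx":0.29,"dy":-0.305,"dz":0,"rx":0,"ry":0,"rz":0,"claw":0},
    {"dx":0.29,"dy":-0.305,"dz":0,"rx":0,"ry":0,"rz":0,"claw":0},
    {"dx":0.29,"dy":-0.305,"dz":0,"rx":0,"ry":0,"rz":0,"claw":0},
    {"dx":0.29,"dy":-0.305,"dz":0,"rx":0,"ry":0,"rz":0,"claw":0},
    {"dx":0.29,"dy":-0.305,"dz":0,"rx":0,"ry":0,"rz":0,"claw":0},
    {"dx":0.29,"dy":-0.305,"dz":0,"rx":0,"ry":0,"rz":0,"claw":0},
    {"dx":0.29,"dy":-0.305,"dz":0,"rx":0,"ry":0,"rz":0,"claw":0}
  ]
}}

```text
time_s: 2.7
ee_pos: [0.4849, 0.1959, 0.2225]
eef_rot: [3.142, -0.0, 0.383]
force: [-0.0, 0.0, 0.4]
grip_width: 0.0938
grip_force: 0.0
```

Emit:
{"fn": "step_arm", "kwargs": {
  "plan": [
    {"dx":0,"dy":0,"dz":0,"rx":0,"ry":0,"rz":-0.0823,"claw":0},
    {"dx":0,"dy":0,"dz":0,"rx":0,"ry":0,"rz":-0.0823,"claw":0},
    {"dx":0,"dy":0,"dz":0,"rx":0,"ry":0,"rz":-0.0823,"claw":0},
    {"dx":0,"dy":0,"dz":0,"rx":0,"ry":0,"rz":-0.0823,"claw":0},
    {"dx":0,"dy":0,"dz":0,"rx":0,"ry":0,"rz":-0.0823,"claw":0},
    {"dx":0,"dy":0,"dz":0,"rx":0,"ry":0,"rz":-0.0823,"claw":0},
    {"dx":0,"dy":0,"dz":0,"rx":0,"ry":0,"rz":-0.0823,"claw":0},
    {"dx":0,"dy":0,"dz":0,"rx":0,"ry":0,"rz":-0.0823,"claw":0},
    {"dx":0,"dy":0,"dz":0,"rx":0,"ry":0,"rz":-0.0823,"claw":0},
    {"dx":0,"dy":0,"dz":0,"rx":0,"ry":0,"rz":-0.0823,"claw":0}
  ]
}}

```text
time_s: 3.7
ee_pos: [0.4846, 0.1941, 0.2225]
eef_rot: [3.142, -0.0, 1.681]
force: [0.3, -0.6, -0.2]
grip_width: 0.0939
grip_force: 0.0
```

```bash
python3 -c "
from go import *
delta([.485,.1945,.065],down(1.676))"
```

```text
t 3.7 pos [0.4846 0.1941 0.2225] rot [ 3.1416 -0.      1.6809] F [ 0.3 -0.6 -0.2] M [-0.12 -0.04 -0.01] gw 0.0939 q [0.31 0.24 1.6  0.   1.3  0.2 ]
shift units [0.004 0.005 1.575] turn units [ 0.     -0.      0.0031] rows>= 3.1
```

Emit:
{"fn": "step_arm", "kwargs": {
  "plan": [
    {"dx":0,"dy":0,"dz":0.3,"rx":0,"ry":0,"rz":0,"claw":0},
    {"dx":0,"dy":0,"dz":0.3,"rx":0,"ry":0,"rz":0,"claw":0},
    {"dx":0,"dy":0,"dz":0.3,"rx":0,"ry":0,"rz":0,"claw":0},
    {"dx":0,"dy":0,"dz":0.3,"rx":0,"ry":0,"rz":0,"claw":0},
    {"dx":0,"dy":0,"dz":0.25,"rx":0,"ry":0,"rz":0,"claw":0},
    {"dx":0,"dy":0,"dz":0.125,"rx":0,"ry":0,"rz":0,"claw":0},
    {"dx":0,"dy":0,"dz":0,"rx":0,"ry":0,"rz":0,"claw":0}
  ]
}}

```text
time_s: 4.4
ee_pos: [0.484, 0.1939, 0.0638]
eef_rot: [-3.139, 0.0, 1.676]
force: [1.3, -0.4, 0.3]
grip_width: 0.0941
grip_force: 0.0
```

Emit:
{"fn": "step_arm", "kwargs": {
  "plan": [
    {"dx":0,"dy":0,"dz":0,"rx":0,"ry":0,"rz":0,"claw":1},
    {"dx":0,"dy":0,"dz":0,"rx":0,"ry":0,"rz":0,"claw":1},
    {"dx":0,"dy":0,"dz":0,"rx":0,"ry":0,"rz":0,"claw":1},
    {"dx":0,"dy":0,"dz":0,"rx":0,"ry":0,"rz":0,"claw":1},
    {"dx":0,"dy":0,"dz":0,"rx":0,"ry":0,"rz":0,"claw":1},
    {"dx":0,"dy":0,"dz":0,"rx":0,"ry":0,"rz":0,"claw":1},
    {"dx":0,"dy":0,"dz":0,"rx":0,"ry":0,"rz":0,"claw":1},
    {"dx":0,"dy":0,"dz":0,"rx":0,"ry":0,"rz":0,"claw":1},
    {"dx":0,"dy":0,"dz":0,"rx":0,"ry":0,"rz":0,"claw":1},
    {"dx":0,"dy":0,"dz":0,"rx":0,"ry":0,"rz":0,"claw":1}
  ],
  "grip_force": 50
}}

```text
time_s: 5.4
ee_pos: [0.4847, 0.1941, 0.065]
eef_rot: [3.141, -0.0, 1.675]
force: [2.3, -0.3, -1.8]
grip_width: 0.0178
grip_force: 49.7
```

```bash
python3 -c "
from go import *
delta([.485,.1945,.265],down(1.676))"
```

```text
t 5.4 pos [0.4847 0.1941 0.065 ] rot [ 3.1414 -0.      1.6755] F [ 2.3 -0.3 -1.8] M [ 0.02 -0.36 -0.02] gw 0.0178 q [0.31 0.43 1.75 0.   0.96 0.21]
shift units [ 0.004  0.004 -2.   ] turn units [ 0.0001 -0.     -0.0003] rows>= 4.0
```

```bash
cat >> go.py <<'E'
from fit import frame,F0,N
PORT=np.array([.5530,-.0806,.0912]); LEAN=np.array([-.0885,-.085]); RIM=.062
def pose(lean,az,dist):
    n=F0.T@np.array([*lean,1.]); n/=np.linalg.norm(n); F=frame(n); a=np.radians(az)
    y=np.cos(a)*F[0]+np.sin(a)*F[1]; z=-n; return PORT+n*dist, Ro.from_matrix(np.stack([np.cross(y,z),y,z],1))
E
python3 -c "
from go import *
p,R=pose(LEAN,61,.0253+RIM+.03); print(p,R.as_euler('xyz'))
delta(np.array([.485,.1945,.265]),down(1.676))
delta([p[0],p[1],.265],down(1.676))
R0=down(1.676); print('rotvec units',np.degrees((R0.inv()*R).as_rotvec())/90, 'dz from .265',p[2]-.265)"
```

```text
[ 0.49597559 -0.10225969  0.19139164] [2.68915398 0.31850565 2.50611806]
t 5.4 pos [0.4847 0.1941 0.065 ] rot [ 3.1414 -0.      1.6755] F [ 2.3 -0.3 -1.8] M [ 0.02 -0.36 -0.02] gw 0.0178 q [0.31 0.43 1.75 0.   0.96 0.21]
shift units [ 0.004  0.004 -2.   ] turn units [ 0.0001 -0.     -0.0003] rows>= 4.0
t 5.4 pos [0.4847 0.1941 0.065 ] rot [ 3.1414 -0.      1.6755] F [ 2.3 -0.3 -1.8] M [ 0.02 -0.36 -0.02] gw 0.0178 q [0.31 0.43 1.75 0.   0.96 0.21]
shift units [-2.959 -0.197 -2.   ] turn units [ 0.0001 -0.     -0.0003] rows>= 7.2
rotvec units [-0.35327854 -0.06948689 -0.56070313] dz from .265 -0.07360836051816336
```

Emit:
{"fn": "step_arm", "kwargs": {
  "plan": [
    {"dx":0,"dy":0,"dz":-0.2,"rx":0,"ry":0,"rz":0,"claw":1},
    {"dx":0,"dy":0,"dz":-0.4,"rx":0,"ry":0,"rz":0,"claw":1},
    {"dx":0,"dy":0,"dz":-0.4,"rx":0,"ry":0,"rz":0,"claw":1},
    {"dx":0,"dy":0,"dz":-0.4,"rx":0,"ry":0,"rz":0,"claw":1},
    {"dx":0,"dy":0,"dz":-0.4,"rx":0,"ry":0,"rz":0,"claw":1},
    {"dx":0,"dy":0,"dz":-0.2,"rx":0,"ry":0,"rz":0,"claw":1}
  ]
}}

```text
time_s: 6.0
ee_pos: [0.485, 0.1942, 0.2684]
eef_rot: [3.138, -0.001, 1.676]
force: [-0.8, -0.0, -1.4]
grip_width: 0.0176
grip_force: 50.0
```

Emit:
{"fn": "step_arm", "kwargs": {
  "plan": [
    {"dx":-0.37,"dy":-0.025,"dz":0,"rx":0,"ry":0,"rz":0,"claw":1},
    {"dx":-0.37,"dy":-0.025,"dz":0,"rx":0,"ry":0,"rz":0,"claw":1},
    {"dx":-0.37,"dy":-0.025,"dz":0,"rx":0,"ry":0,"rz":0,"claw":1},
    {"dx":-0.37,"dy":-0.025,"dz":0,"rx":0,"ry":0,"rz":0,"claw":1},
    {"dx":-0.37,"dy":-0.025,"dz":0,"rx":0,"ry":0,"rz":0,"claw":1},
    {"dx":-0.37,"dy":-0.025,"dz":0,"rx":0,"ry":0,"rz":0,"claw":1},
    {"dx":-0.37,"dy":-0.025,"dz":0,"rx":0,"ry":0,"rz":0,"claw":1},
    {"dx":-0.37,"dy":-0.025,"dz":0,"rx":0,"ry":0,"rz":0,"claw":1}
  ]
}}

```text
time_s: 6.8
ee_pos: [0.4954, -0.1039, 0.2649]
eef_rot: [-3.141, -0.0, 1.676]
force: [-0.0, 0.5, -0.9]
grip_width: 0.0177
grip_force: 50.0
```

Emit:
{"fn": "step_arm", "kwargs": {
  "plan": [
    {"dx":0,"dy":0,"dz":0,"rx":-0.0353,"ry":-0.007,"rz":-0.0561,"claw":1},
    {"dx":0,"dy":0,"dz":0,"rx":-0.0353,"ry":-0.007,"rz":-0.0561,"claw":1},
    {"dx":0,"dy":0,"dz":0,"rx":-0.0353,"ry":-0.007,"rz":-0.0561,"claw":1},
    {"dx":0,"dy":0,"dz":0,"rx":-0.0353,"ry":-0.007,"rz":-0.0561,"claw":1},
    {"dx":0,"dy":0,"dz":0,"rx":-0.0353,"ry":-0.007,"rz":-0.0561,"claw":1},
    {"dx":0,"dy":0,"dz":0,"rx":-0.0353,"ry":-0.007,"rz":-0.0561,"claw":1},
    {"dx":0,"dy":0,"dz":0,"rx":-0.0353,"ry":-0.007,"rz":-0.0561,"claw":1},
    {"dx":0,"dy":0,"dz":0,"rx":-0.0353,"ry":-0.007,"rz":-0.0561,"claw":1},
    {"dx":0,"dy":0,"dz":0,"rx":-0.0353,"ry":-0.007,"rz":-0.0561,"claw":1},
    {"dx":0,"dy":0,"dz":0,"rx":-0.0353,"ry":-0.007,"rz":-0.0561,"claw":1}
  ]
}}

```text
time_s: 7.8
ee_pos: [0.4954, -0.1023, 0.2649]
eef_rot: [2.689, 0.321, 2.509]
force: [0.9, 1.0, -1.4]
grip_width: 0.0179
grip_force: 50.0
```

```bash
python3 -c "
from go import *
delta(*pose(LEAN,61,.0253+RIM+.03))
for n in ('scene','top'):
    p=viewer.camera(n); np.savez(n+'1.npz',W=cloud(p),**{k:p[k] for k in p if k!='shot'})
    c=proj(p,PORT+N*.05).astype(int); h=45; i=p['img'][max(c[1]-h,0):c[1]+h,c[0]-h:c[0]+h]; cv2.imwrite(f'pics/e_{n}.png',cv2.resize(i,(400,400),interpolation=cv2.INTER_CUBIC)[...,::-1])
cv2.imwrite('pics/e.png',np.hstack([cv2.imread('pics/e_scene.png'),cv2.imread('pics/e_top.png')]))"
```

```text
t 7.8 pos [ 0.4954 -0.1023  0.2649] rot [2.689  0.3214 2.5093] F [ 0.9  1.  -1.4] M [-0.07  0.22 -0.04] gw 0.0179 q [-0.47 -0.05  1.9   0.49  0.96 -1.7 ]
shift units [ 0.228 -0.302  0.63 ] turn units [0.0008 0.0008 0.0026] rows>= 1.5
```

View pics/e.png

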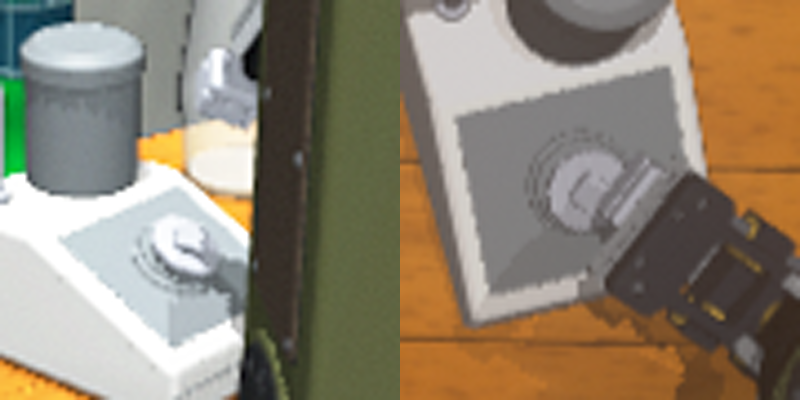

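The scene view is partly blocked by the green arm link. In the top view the held socket is at about (630,195) with its edges roughly parallel to the head at (585,185). I'll close in along the plug's axis.

Emit:
{"fn": "step_arm", "kwargs": {
  "plan": [
    {"dx":0.076,"dy":-0.1,"dz":0.21,"rx":0.0008,"ry":0.0008,"rz":0.0026,"claw":1},
    {"dx":0.076,"dy":-0.1,"dz":0.21,"rx":0,"ry":0,"rz":0,"claw":1},
    {"dx":0.076,"dy":-0.1,"dz":0.21,"rx":0,"ry":0,"rz":0,"claw":1},
    {"dx":0,"dy":0,"dz":0,"rx":0,"ry":0,"rz":0,"claw":1},
    {"dx":0,"dy":0,"dz":0,"rx":0,"ry":0,"rz":0,"claw":1}
  ]
}}

```text
time_s: 8.4
ee_pos: [0.4963, -0.102, 0.1922]
eef_rot: [2.69, 0.315, 2.502]
force: [0.2, 0.0, -1.6]
grip_width: 0.0178
grip_force: 50.0
```

```bash
python3 -c "
from go import *
delta(*pose(LEAN,61,.0253+RIM))"
```

```text
t 8.4 pos [ 0.4963 -0.102   0.1922] rot [2.6903 0.3151 2.5017] F [ 0.2  0.  -1.6] M [-0.13  0.23  0.  ] gw 0.0178 q [-0.47  0.04  1.99  0.56  0.8  -1.8 ]
shift units [ 0.003 -0.006  0.305] turn units [-0.0016 -0.0008 -0.0034] rows>= 0.6
```

Emit:
{"fn": "step_arm", "kwargs": {
  "plan": [
    {"dx":0,"dy":0,"dz":0.1,"rx":0,"ry":0,"rz":0,"claw":1},
    {"dx":0,"dy":0,"dz":0.1,"rx":0,"ry":0,"rz":0,"claw":1},
    {"dx":0,"dy":0,"dz":0.1,"rx":0,"ry":0,"rz":0,"claw":1},
    {"dx":0,"dy":0,"dz":0.02,"rx":0,"ry":0,"rz":0,"claw":1},
    {"dx":0,"dy":0,"dz":0,"rx":0,"ry":0,"rz":0,"claw":1},
    {"dx":0,"dy":0,"dz":0,"rx":0,"ry":0,"rz":0,"claw":1}
  ]
}}

```text
time_s: 9.0
ee_pos: [0.5116, -0.0962, 0.1643]
eef_rot: [2.69, 0.316, 2.503]
force: [0.4, 0.3, -1.1]
grip_width: 0.0179
grip_force: 50.0
```

Emit:
{"fn": "step_arm", "kwargs": {
  "plan": [
    {"dx":0,"dy":0,"dz":0.02,"rx":0,"ry":0,"rz":0,"claw":1},
    {"dx":0,"dy":0,"dz":0.01,"rx":0,"ry":0,"rz":0,"claw":1},
    {"dx":0,"dy":0,"dz":0,"rx":0,"ry":0,"rz":0,"claw":1}
  ]
}}

```text
time_s: 9.3
ee_pos: [0.513, -0.0957, 0.1616]
eef_rot: [2.69, 0.316, 2.503]
force: [-0.9, 0.1, -0.3]
grip_width: 0.0179
grip_force: 50.0
```

```bash
python3 -c "
from go import *
delta(*pose(LEAN,61,.0113+RIM))"
```

```text
t 9.3 pos [ 0.513  -0.0957  0.1616] rot [2.6901 0.3162 2.5027] F [-0.9  0.1 -0.3] M [-0.16  0.18 -0.02] gw 0.0179 q [-0.44  0.12  1.99  0.59  0.73 -1.83]
shift units [-0.    -0.001  0.091] turn units [-0.0013 -0.0004 -0.0025] rows>= 0.2
```

Emit:
{"fn": "step_arm", "kwargs": {
  "plan": [
    {"dx":0,"dy":0,"dz":0.02,"rx":0,"ry":0,"rz":0,"claw":1},
    {"dx":0,"dy":0,"dz":0,"rx":0,"ry":0,"rz":0,"claw":1}
  ]
}}

```text
time_s: 9.5
ee_pos: [0.514, -0.0952, 0.1597]
eef_rot: [2.69, 0.316, 2.503]
force: [-0.5, -0.4, -1.7]
grip_width: 0.0174
grip_force: 50.0
```

Emit:
{"fn": "step_arm", "kwargs": {
  "plan": [
    {"dx":0,"dy":0,"dz":0.02,"rx":0,"ry":0,"rz":0,"claw":1},
    {"dx":0,"dy":0,"dz":0,"rx":0,"ry":0,"rz":0,"claw":1}
  ]
}}

```text
time_s: 9.7
ee_pos: [0.515, -0.0949, 0.158]
eef_rot: [2.69, 0.316, 2.503]
force: [-0.8, 0.3, -1.3]
grip_width: 0.0176
grip_force: 50.0
```

```bash
python3 -c "
from go import *
delta(*pose(LEAN,61,.0113+RIM))"
```

```text
t 9.7 pos [ 0.515  -0.0949  0.158 ] rot [2.6902 0.316  2.5029] F [-0.8  0.3 -1.3] M [-0.15  0.25  0.03] gw 0.0176 q [-0.43  0.13  1.99  0.6   0.72 -1.84]
shift units [-0.001 -0.001  0.049] turn units [-0.0013 -0.0006 -0.0025] rows>= 0.1
```

Emit:
{"fn": "step_arm", "kwargs": {
  "plan": [
    {"dx":0,"dy":0,"dz":0.02,"rx":0,"ry":0,"rz":0,"claw":1},
    {"dx":0,"dy":0,"dz":0.01,"rx":0,"ry":0,"rz":0,"claw":1},
    {"dx":0,"dy":0,"dz":0,"rx":0,"ry":0,"rz":0,"claw":1}
  ]
}}

```text
time_s: 10.0
ee_pos: [0.5164, -0.0943, 0.1554]
eef_rot: [2.69, 0.316, 2.503]
force: [0.1, 1.1, -0.8]
grip_width: 0.018
grip_force: 50.0
```

Emit:
{"fn": "step_arm", "kwargs": {
  "plan": [
    {"dx":0,"dy":0,"dz":0.01,"rx":0,"ry":0,"rz":0,"claw":1},
    {"dx":0,"dy":0,"dz":0,"rx":0,"ry":0,"rz":0,"claw":1}
  ]
}}

```text
time_s: 10.2
ee_pos: [0.5169, -0.0941, 0.1547]
eef_rot: [2.69, 0.316, 2.503]
force: [0.2, 1.3, -1.0]
grip_width: 0.0176
grip_force: 50.0
```

Emit:
{"fn": "step_arm", "kwargs": {
  "plan": [
    {"dx":0,"dy":0,"dz":0.01,"rx":0,"ry":0,"rz":0,"claw":1},
    {"dx":0,"dy":0,"dz":0,"rx":0,"ry":0,"rz":0,"claw":1}
  ]
}}

```text
time_s: 10.4
ee_pos: [0.5174, -0.094, 0.1538]
eef_rot: [2.69, 0.316, 2.503]
force: [0.1, 0.1, -1.7]
grip_width: 0.0175
grip_force: 50.0
```

```bash
python3 -c "
from go import *
delta(*pose(LEAN,61,.0113+RIM))"
```

```text
t 10.4 pos [ 0.5174 -0.094   0.1538] rot [2.6902 0.3161 2.5029] F [ 0.1  0.1 -1.7] M [-0.13  0.29  0.08] gw 0.0175 q [-0.43  0.14  1.99  0.6   0.71 -1.84]
shift units [-0.001 -0.001 -0.   ] turn units [-0.0013 -0.0005 -0.0024] rows>= 0.0
```

Emit:
{"fn": "step_arm", "kwargs": {
  "plan": [
    {"dx":0,"dy":0,"dz":0.01,"rx":0,"ry":0,"rz":0,"claw":1},
    {"dx":0,"dy":0,"dz":0,"rx":0,"ry":0,"rz":0,"claw":1}
  ]
}}

```text
time_s: 10.6
ee_pos: [0.5178, -0.0939, 0.1532]
eef_rot: [2.69, 0.316, 2.503]
force: [-4.0, -1.2, 3.0]
grip_width: 0.0179
grip_force: 50.0
```

Emit:
{"fn": "step_arm", "kwargs": {
  "plan": [
    {"dx":0,"dy":0,"dz":0.01,"rx":0,"ry":0,"rz":0,"claw":1},
    {"dx":0,"dy":0,"dz":0,"rx":0,"ry":0,"rz":0,"claw":1}
  ]
}}

```text
time_s: 10.8
ee_pos: [0.5182, -0.0939, 0.153]
eef_rot: [2.69, 0.317, 2.503]
force: [-15.1, -3.7, 15.2]
grip_width: 0.0175
grip_force: 50.0
```

```bash
python3 -c "
from go import *
delta(*pose(LEAN,61,.0113+RIM))"
```

```text
t 10.8 pos [ 0.5182 -0.0939  0.153 ] rot [2.6902 0.317  2.5034] F [-15.1  -3.7  15.2] M [-0.04  1.65  0.34] gw 0.0175 q [-0.43  0.14  1.99  0.6   0.7  -1.84]
shift units [ 0.002 -0.002 -0.011] turn units [-0.0012 -0.0002 -0.0019] rows>= 0.0
```

```bash
sed -i 's/^PORT=.*/&\nPORT[:]=PORT-.0007*N/; s/^PORT=np.array(\[.5530,-.0806,.0912\]); //' go.py; sed -i 's/^LEAN=/PORT=np.array([.5530,-.0806,.0912]); LEAN=/; /^PORT\[:\]/d' go.py; echo 'PORT=PORT-.0007*N' >> go.py; sed -n 10,25p go.py; python3 -c "
from go import *
delta(*pose([0,0],61,.0113+RIM)); delta(*pose(LEAN/2,61,.0118+RIM))"
```

```text
def pose(lean,az,dist):
    n=F0.T@np.array([*lean,1.]); n/=np.linalg.norm(n); F=frame(n); a=np.radians(az)
    y=np.cos(a)*F[0]+np.sin(a)*F[1]; z=-n; return PORT+n*dist, Ro.from_matrix(np.stack([np.cross(y,z),y,z],1))
PORT=PORT-.0007*N
t 10.8 pos [ 0.5182 -0.0939  0.153 ] rot [2.6902 0.317  2.5034] F [-15.1  -3.7  15.2] M [-0.04  1.65  0.34] gw 0.0175 q [-0.43  0.14  1.99  0.6   0.7  -1.84]
shift units [-0.02   0.083  0.001] turn units [ 0.0736  0.021  -0.0295] rows>= 0.9
t 10.8 pos [ 0.5182 -0.0939  0.153 ] rot [2.6902 0.317  2.5034] F [-15.1  -3.7  15.2] M [-0.04  1.65  0.34] gw 0.0175 q [-0.43  0.14  1.99  0.6   0.7  -1.84]
shift units [-0.009  0.04  -0.008] turn units [ 0.0361  0.01   -0.0166] rows>= 0.4
```

Emit:
{"fn": "step_arm", "kwargs": {
  "plan": [
    {"dx":0,"dy":0,"dz":-0.012,"rx":0,"ry":0,"rz":0,"claw":1},
    {"dx":-0.004,"dy":0.0166,"dz":0,"rx":0.0147,"ry":0.0042,"rz":0,"claw":1},
    {"dx":-0.004,"dy":0.0166,"dz":0,"rx":0.0147,"ry":0.0042,"rz":0,"claw":1},
    {"dx":-0.004,"dy":0.0166,"dz":0,"rx":0.0147,"ry":0.0042,"rz":0,"claw":1},
    {"dx":-0.004,"dy":0.0166,"dz":0,"rx":0.0147,"ry":0.0042,"rz":0,"claw":1},
    {"dx":-0.004,"dy":0.0166,"dz":0,"rx":0.0147,"ry":0.0042,"rz":0,"claw":1},
    {"dx":0,"dy":0,"dz":0,"rx":0,"ry":0,"rz":0,"claw":1},
    {"dx":0,"dy":0,"dz":0,"rx":0,"ry":0,"rz":0,"claw":1}
  ]
}}

```text
time_s: 11.6
ee_pos: [0.5233, -0.0883, 0.1572]
eef_rot: [2.808, 0.287, 2.516]
force: [-0.7, -0.4, 2.4]
grip_width: 0.0176
grip_force: 50.0
```

```bash
python3 -c "
from go import *
delta(*pose([0,0],61,.0113+RIM))
o=telemetry.get_obs();Rm=Ro.from_euler('xyz',o['eef_rot']).as_matrix();print('axis err deg',np.degrees(F0[:2]@-Rm[:,2]),'F in tool',Rm.T@o['force'],'lat',F0[:2]@(o['ee_pos']-PORT))"
```

```text
t 11.6 pos [ 0.5233 -0.0883  0.1572] rot [2.8085 0.2867 2.5159] F [-0.7 -0.4  2.4] M [ 0.13 -0.28  0.02] gw 0.0176 q [-0.35  0.15  1.93  0.37  0.73 -1.58]
shift units [ 0.    -0.001  0.002] turn units [ 0.0012 -0.0014 -0.0298] rows>= 0.3
axis err deg [ 0.05510418 -0.15257187] F in tool [-0.36888037  0.09431802 -2.5275855 ] lat [6.55673190e-05 3.10149392e-05]
```

Emit:
{"fn": "step_arm", "kwargs": {
  "plan": [
    {"dx":0,"dy":0,"dz":0.01,"rx":0.0012,"ry":-0.0014,"rz":0,"claw":1},
    {"dx":0,"dy":0,"dz":0,"rx":0,"ry":0,"rz":0,"claw":1},
    {"dx":0,"dy":0,"dz":0,"rx":0,"ry":0,"rz":0,"claw":1}
  ]
}}

```text
time_s: 11.9
ee_pos: [0.5236, -0.0881, 0.1568]
eef_rot: [2.81, 0.289, 2.515]
force: [-7.6, 1.1, 11.6]
grip_width: 0.0179
grip_force: 50.0
```

```bash
cat > st.py <<'E'
from go import *
o=telemetry.get_obs();R=Ro.from_euler('xyz',o['eef_rot']);Rm=R.as_matrix()
q=F0@(o['ee_pos']-PORT); y=F0@Rm[:,1]
print('t',round(float(o['time_s']),2),'axis err deg (F0)',np.degrees(F0[:2]@-Rm[:,2]).round(2),'lat mm',(q[:2]*1e3).round(2),'out mm',round((q[2]-RIM)*1e3,2),'az',np.degrees(np.arctan2(y[1],y[0])).round(2),'F tool',(Rm.T@o['force']).round(1),'M tool',(Rm.T@o['moment']).round(2),'q6',o['qpos'][5].round(2),'gw',round(float(o['grip_width']),4))
e=np.cross(-Rm[:,2],N); print('corr: shift units',(Rm.T@(-(F0[:2].T@q[:2]))*10).round(4),'turn units',(np.degrees(Rm.T@e)/90).round(4))
E
python3 st.py
```

```text
t 11.9 axis err deg (F0) [-0.01 -0.01] lat mm [0.19 0.17] out mm 11.02 az 58.3 F tool [  3.2   0.9 -13.5] M tool [-0.53  0.71  0.01] q6 -1.58 gw 0.0179
corr: shift units [ 0.0007 -0.0025 -0.    ] turn units [ 0.0001 -0.      0.    ]
```

```bash
python3 -c "
from go import *
from fit import render
p=viewer.camera('top'); np.savez('top2.npz',W=cloud(p),**{k:p[k] for k in p if k!='shot'})
c=proj(p,PORT+N*.02).astype(int); h=24; i=p['img'][c[1]-h:c[1]+h,c[0]-h:c[0]+h].copy(); i=cv2.resize(i,(600,600),interpolation=cv2.INTER_CUBIC)
a=np.linspace(0,6.283,60)
for r,z,col in((.03,0,(255,0,0)),(.026,.0113,(0,255,0)),(.026,.0053,(0,0,255))):
    P=PORT+(np.stack([r*np.cos(a),r*np.sin(a),0*a+z],1)@F0); q=((proj(p,P)-c+h+.5)*600/(2*h)).astype(int); cv2.polylines(i,[q],True,col,1)
cv2.imwrite('pics/f.png',i[...,::-1])"
```

```text
(no output)
```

View pics/f.png

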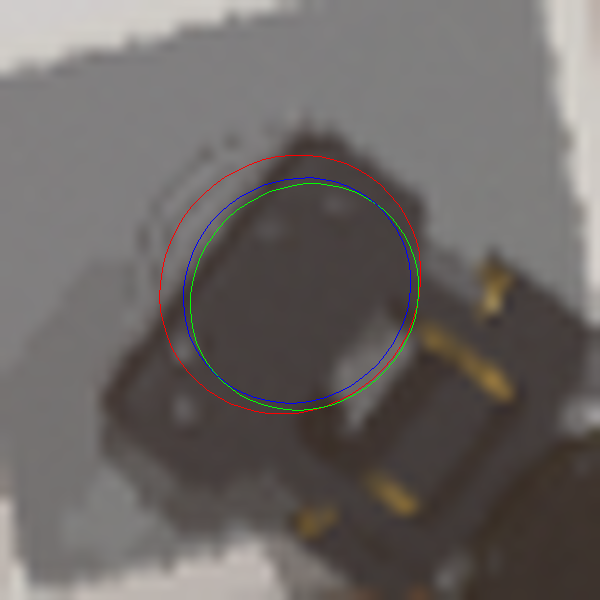

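Emit:
{"fn": "step_arm", "kwargs": {
  "plan": [
    {"dx":0,"dy":0,"dz":0,"rx":0,"ry":0,"rz":0.055,"claw":1},
    {"dx":0,"dy":0,"dz":0,"rx":0,"ry":0,"rz":0.055,"claw":1},
    {"dx":0,"dy":0,"dz":0.001,"rx":0,"ry":0,"rz":0.055,"claw":1},
    {"dx":0,"dy":0,"dz":0.0022,"rx":0,"ry":0,"rz":0.055,"claw":1},
    {"dx":0,"dy":0,"dz":0.0022,"rx":0,"ry":0,"rz":0.055,"claw":1},
    {"dx":0,"dy":0,"dz":0,"rx":0,"ry":0,"rz":0,"claw":1}
  ],
  "grip_force": 60
}}

```text
time_s: 12.55
ee_pos: [0.5239, -0.0884, 0.1564]
eef_rot: [2.723, 0.128, 2.101]
force: [-6.2, -1.2, 11.1]
grip_width: 0.0177
grip_force: 60.0
```

```bash
python3 st.py
```

```text
t 12.55 axis err deg (F0) [-0.02  0.03] lat mm [ 0.26 -0.22] out mm 10.51 az 33.38 F tool [  0.7  -0.8 -12.7] M tool [0.3  0.22 0.04] q6 -1.14 gw 0.0177
corr: shift units [ 0.0032 -0.001  -0.    ] turn units [0.     0.0005 0.    ]
```

Emit:
{"fn": "step_arm", "kwargs": {
  "plan": [
    {"dx":0,"dy":0,"dz":0.0022,"rx":0,"ry":0,"rz":0.055,"claw":1},
    {"dx":0,"dy":0,"dz":0.0022,"rx":0,"ry":0,"rz":0.055,"claw":1},
    {"dx":0,"dy":0,"dz":0.0022,"rx":0,"ry":0,"rz":0.055,"claw":1},
    {"dx":0,"dy":0,"dz":0.0022,"rx":0,"ry":0,"rz":0.055,"claw":1},
    {"dx":0,"dy":0,"dz":0.0022,"rx":0,"ry":0,"rz":0.055,"claw":1}
  ]
}}

```text
time_s: 13.05
ee_pos: [0.5243, -0.0884, 0.1554]
eef_rot: [2.708, -0.053, 1.708]
force: [-6.9, -2.1, 10.6]
grip_width: 0.0178
grip_force: 60.0
```

```bash
python3 st.py
```

```text
t 13.05 axis err deg (F0) [-0.02  0.04] lat mm [ 0.24 -0.27] out mm 9.41 az 8.62 F tool [ -0.6  -2.  -12.7] M tool [ 0.49 -0.02 -0.18] q6 -0.71 gw 0.0178
corr: shift units [ 0.003  -0.0019 -0.    ] turn units [0.0001 0.0005 0.    ]
```

Emit:
{"fn": "step_arm", "kwargs": {
  "plan": [
    {"dx":0.0006,"dy":-0.0004,"dz":0.0022,"rx":0,"ry":0,"rz":0.055,"claw":1},
    {"dx":0,"dy":0,"dz":0.0022,"rx":0,"ry":0,"rz":0.055,"claw":1},
    {"dx":0,"dy":0,"dz":0.0022,"rx":0,"ry":0,"rz":0.055,"claw":1},
    {"dx":0,"dy":0,"dz":0.0022,"rx":0,"ry":0,"rz":0.055,"claw":1},
    {"dx":0,"dy":0,"dz":0.0022,"rx":0,"ry":0,"rz":0.055,"claw":1},
    {"dx":0,"dy":0,"dz":0.0022,"rx":0,"ry":0,"rz":0.055,"claw":1},
    {"dx":0,"dy":0,"dz":0.0022,"rx":0,"ry":0,"rz":0.055,"claw":1},
    {"dx":0,"dy":0,"dz":0.0022,"rx":0,"ry":0,"rz":0.055,"claw":1},
    {"dx":0,"dy":0,"dz":0.0022,"rx":0,"ry":0,"rz":0.055,"claw":1},
    {"dx":0,"dy":0,"dz":0.0022,"rx":0,"ry":0,"rz":0.055,"claw":1}
  ]
}}

```text
time_s: 14.05
ee_pos: [0.5251, -0.0881, 0.1533]
eef_rot: [2.891, -0.361, 0.878]
force: [-7.2, -2.1, 11.1]
grip_width: 0.0177
grip_force: 60.0
```

```bash
python3 st.py
```

```text
t 14.05 axis err deg (F0) [-0.01  0.05] lat mm [ 0.09 -0.27] out mm 7.22 az -40.88 F tool [ -1.9  -0.9 -13.2] M tool [ 0.33 -0.65 -0.21] q6 0.15 gw 0.0177
corr: shift units [ 0.0015 -0.0025 -0.    ] turn units [0.0004 0.0003 0.    ]
```

Emit:
{"fn": "step_arm", "kwargs": {
  "plan": [
    {"dx":0,"dy":0,"dz":0.0022,"rx":0,"ry":0,"rz":0.055,"claw":1},
    {"dx":0,"dy":0,"dz":0.0022,"rx":0,"ry":0,"rz":0.055,"claw":1},
    {"dx":0,"dy":0,"dz":0.0022,"rx":0,"ry":0,"rz":0.055,"claw":1},
    {"dx":0,"dy":0,"dz":0.0022,"rx":0,"ry":0,"rz":0.055,"claw":1},
    {"dx":0,"dy":0,"dz":0.0011,"rx":0,"ry":0,"rz":0.0275,"claw":1},
    {"dx":0,"dy":0,"dz":0,"rx":0,"ry":0,"rz":0,"claw":1}
  ]
}}

```text
time_s: 14.65
ee_pos: [0.5254, -0.088, 0.1524]
eef_rot: [3.052, -0.427, 0.465]
force: [-7.7, -2.4, 11.7]
grip_width: 0.0178
grip_force: 60.0
```

```bash
python3 st.py
```

```text
t 14.65 axis err deg (F0) [-0.    0.04] lat mm [ 0.05 -0.23] out mm 6.2 az -63.05 F tool [ -2.4  -0.1 -14. ] M tool [ 0.14 -0.74 -0.01] q6 0.54 gw 0.0178
corr: shift units [ 0.0006 -0.0023 -0.    ] turn units [0.0004 0.0002 0.    ]
```

Emit:
{"fn": "step_arm", "kwargs": {
  "plan": [
    {"dx":0,"dy":0,"dz":0.001,"rx":0,"ry":0,"rz":0.025,"claw":1},
    {"dx":0,"dy":0,"dz":0.001,"rx":0,"ry":0,"rz":0.025,"claw":1},
    {"dx":0,"dy":0,"dz":0,"rx":0,"ry":0,"rz":0,"claw":1}
  ]
}}

```text
time_s: 14.95
ee_pos: [0.5255, -0.088, 0.1522]
eef_rot: [3.088, -0.433, 0.379]
force: [-7.6, -2.4, 11.5]
grip_width: 0.0177
grip_force: 60.0
```

```bash
python3 st.py
```

```text
t 14.95 axis err deg (F0) [0.   0.04] lat mm [ 0.03 -0.25] out mm 6.01 az -67.54 F tool [ -2.3   0.1 -13.8] M tool [ 0.04 -0.75 -0.02] q6 0.61 gw 0.0177
corr: shift units [ 0.0007 -0.0024 -0.    ] turn units [ 0.0004  0.0002 -0.    ]
```

Emit:
{"fn": "step_arm", "kwargs": {
  "plan": [
    {"dx":0,"dy":0,"dz":0.0005,"rx":0,"ry":0,"rz":0.02,"claw":1},
    {"dx":0,"dy":0,"dz":0.0005,"rx":0,"ry":0,"rz":0.02,"claw":1}
  ]
}}

```text
time_s: 15.15
ee_pos: [0.5256, -0.0879, 0.1521]
eef_rot: [3.117, -0.435, 0.31]
force: [-7.8, -1.5, 11.4]
grip_width: 0.0175
grip_force: 60.0
```

```bash
python3 st.py
```

```text
t 15.15 axis err deg (F0) [-0.01  0.04] lat mm [ 0.1  -0.22] out mm 5.93 az -71.12 F tool [ -2.3  -0.6 -13.6] M tool [ 0.12 -0.66 -0.32] q6 0.68 gw 0.0175
corr: shift units [-0.0002 -0.0024 -0.    ] turn units [ 0.0004  0.0001 -0.    ]
```

Emit:
{"fn": "step_arm", "kwargs": {
  "plan": [
    {"dx":0,"dy":0,"dz":0,"rx":0,"ry":0,"rz":0.02,"claw":1},
    {"dx":0,"dy":0,"dz":0,"rx":0,"ry":0,"rz":0.02,"claw":1}
  ]
}}

```text
time_s: 15.35
ee_pos: [0.5256, -0.0879, 0.1522]
eef_rot: [-3.137, -0.436, 0.241]
force: [-7.3, -1.9, 11.4]
grip_width: 0.0177
grip_force: 60.2
```

```bash
python3 st.py
```

```text
t 15.35 axis err deg (F0) [-0.01  0.05] lat mm [ 0.12 -0.22] out mm 5.95 az -74.68 F tool [ -2.1   0.1 -13.5] M tool [ 0.13 -0.6  -0.72] q6 0.74 gw 0.0177
corr: shift units [-0.0006 -0.0024 -0.    ] turn units [ 0.0005  0.0001 -0.    ]
```

Emit:
{"fn": "step_arm", "kwargs": {
  "plan": [
    {"dx":0,"dy":0,"dz":0,"rx":0,"ry":0,"rz":0.01,"claw":1},
    {"dx":0,"dy":0,"dz":0,"rx":0,"ry":0,"rz":0,"claw":1},
    {"dx":0,"dy":0,"dz":0,"rx":0,"ry":0,"rz":0,"claw":1}
  ]
}}

```text
time_s: 15.65
ee_pos: [0.5256, -0.0879, 0.1522]
eef_rot: [-3.131, -0.436, 0.226]
force: [-7.5, -1.1, 11.1]
grip_width: 0.0182
grip_force: 60.2
```

```bash
python3 st.py
```

```text
t 15.65 axis err deg (F0) [-0.01  0.05] lat mm [ 0.12 -0.21] out mm 5.94 az -75.49 F tool [ -2.2  -0.7 -13.2] M tool [ 0.07 -0.66 -0.74] q6 0.75 gw 0.0182
corr: shift units [-0.0007 -0.0023 -0.    ] turn units [0.0006 0.0001 0.    ]
```

Emit:
{"fn": "step_arm", "kwargs": {
  "plan": [
    {"dx":0,"dy":0,"dz":-0.005,"rx":0,"ry":0,"rz":-0.06,"claw":1},
    {"dx":0,"dy":0,"dz":-0.005,"rx":0,"ry":0,"rz":-0.06,"claw":1},
    {"dx":0,"dy":0,"dz":-0.03,"rx":0,"ry":0,"rz":0,"claw":1}
  ]
}}

```text
time_s: 15.95
ee_pos: [0.5235, -0.088, 0.1545]
eef_rot: [3.067, -0.428, 0.433]
force: [1.0, 0.2, -1.4]
grip_width: 0.0179
grip_force: 60.0
```

```bash
python3 st.py
```

```text
t 15.95 axis err deg (F0) [ 0.12 -0.01] lat mm [-0.84  0.04] out mm 8.96 az -64.71 F tool [0.4 0.1 1.7] M tool [-0.02 -0.08  0.04] q6 0.57 gw 0.0179
corr: shift units [ 0.0075  0.004  -0.    ] turn units [-0.0006  0.0011 -0.    ]
```

Emit:
{"fn": "step_arm", "kwargs": {
  "plan": [
    {"dx":0,"dy":0,"dz":-0.05,"rx":0,"ry":0,"rz":0,"claw":1},
    {"dx":0,"dy":0,"dz":-0.1,"rx":0,"ry":0,"rz":0,"claw":1},
    {"dx":0,"dy":0,"dz":-0.2,"rx":0,"ry":0,"rz":0,"claw":1},
    {"dx":0,"dy":0,"dz":-0.3,"rx":0,"ry":0,"rz":0,"claw":1},
    {"dx":0,"dy":0,"dz":-0.3,"rx":0,"ry":0,"rz":0,"claw":1},
    {"dx":0,"dy":0,"dz":0,"rx":0,"ry":0,"rz":0,"claw":1}
  ]
}}

```text
time_s: 16.55
ee_pos: [0.4852, -0.0987, 0.2452]
eef_rot: [3.062, -0.433, 0.432]
force: [-1.1, -0.7, -2.7]
grip_width: 0.0173
grip_force: 60.0
```

```bash
python3 -c "
from go import *
delta([.4847,.1941,.265],down(1.676))
R=down(1.676); o=telemetry.get_obs(); print((R.inv().apply(np.array([.4847,.1941,.265])-o['ee_pos'])*10).round(3))"
```

```text
t 16.55 pos [ 0.4852 -0.0987  0.2452] rot [ 3.0623 -0.4327  0.4317] F [-1.1 -0.7 -2.7] M [-0.08  0.25 -0.05] gw 0.0173 q [-0.41 -0.04  1.91  0.33  0.94  0.6 ]
shift units [ 1.191 -2.679  0.12 ] turn units [ 0.2146 -0.2082 -0.7896] rows>= 8.8
[ 2.912  0.303 -0.198]
```

Emit:
{"fn": "step_arm", "kwargs": {
  "plan": [
    {"dx":0,"dy":0,"dz":0,"rx":0.02146,"ry":-0.02082,"rz":-0.07896,"claw":1},
    {"dx":0,"dy":0,"dz":0,"rx":0.02146,"ry":-0.02082,"rz":-0.07896,"claw":1},
    {"dx":0,"dy":0,"dz":0,"rx":0.02146,"ry":-0.02082,"rz":-0.07896,"claw":1},
    {"dx":0,"dy":0,"dz":0,"rx":0.02146,"ry":-0.02082,"rz":-0.07896,"claw":1},
    {"dx":0,"dy":0,"dz":0,"rx":0.02146,"ry":-0.02082,"rz":-0.07896,"claw":1},
    {"dx":0,"dy":0,"dz":0,"rx":0.02146,"ry":-0.02082,"rz":-0.07896,"claw":1},
    {"dx":0,"dy":0,"dz":0,"rx":0.02146,"ry":-0.02082,"rz":-0.07896,"claw":1},
    {"dx":0,"dy":0,"dz":0,"rx":0.02146,"ry":-0.02082,"rz":-0.07896,"claw":1},
    {"dx":0,"dy":0,"dz":0,"rx":0.02146,"ry":-0.02082,"rz":-0.07896,"claw":1},
    {"dx":0,"dy":0,"dz":0,"rx":0.02146,"ry":-0.02082,"rz":-0.07896,"claw":1}
  ]
}}

```text
time_s: 17.55
ee_pos: [0.4851, -0.0979, 0.2403]
eef_rot: [-3.134, -0.002, 1.682]
force: [0.5, -0.4, -1.5]
grip_width: 0.0176
grip_force: 60.0
```

Emit:
{"fn": "step_arm", "kwargs": {
  "plan": [
    {"dx":0.364,"dy":0.038,"dz":-0.025,"rx":0,"ry":0,"rz":0,"claw":1},
    {"dx":0.364,"dy":0.038,"dz":-0.025,"rx":0,"ry":0,"rz":0,"claw":1},
    {"dx":0.364,"dy":0.038,"dz":-0.025,"rx":0,"ry":0,"rz":0,"claw":1},
    {"dx":0.364,"dy":0.038,"dz":-0.025,"rx":0,"ry":0,"rz":0,"claw":1},
    {"dx":0.364,"dy":0.038,"dz":-0.025,"rx":0,"ry":0,"rz":0,"claw":1},
    {"dx":0.364,"dy":0.038,"dz":-0.025,"rx":0,"ry":0,"rz":0,"claw":1},
    {"dx":0.364,"dy":0.038,"dz":-0.025,"rx":0,"ry":0,"rz":0,"claw":1},
    {"dx":0.364,"dy":0.038,"dz":-0.025,"rx":0,"ry":0,"rz":0,"claw":1},
    {"dx":0,"dy":0,"dz":0,"rx":0,"ry":0,"rz":0,"claw":1},
    {"dx":0,"dy":0,"dz":0,"rx":0,"ry":0,"rz":0,"claw":1}
  ]
}}

```text
time_s: 18.55
ee_pos: [0.484, 0.1952, 0.2608]
eef_rot: [-3.135, -0.002, 1.679]
force: [0.4, -0.2, -1.9]
grip_width: 0.0175
grip_force: 60.0
```

```bash
python3 -c "
from go import *
delta([.4847,.1941,.070],down(1.676))
p=viewer.camera('top'); W=cloud(p)
# plug check in the free view
from fit import render,fitplug
th=np.r_[PORT,0,0,0,.008]; import fit
u,v=fit.win(p,PORT,20); z=p['z_map'][v,u]; print('valid',(z>0).mean())
P=W[v,u]; q=(P-PORT)@F0.T; r=np.hypot(q[:,0],q[:,1])
m=(r<.024)&(r>.0165)&(q[:,2]>0); c,n,s,_=__import__('m').fitpl(P[m]); print('flange n (F0)',np.degrees(F0@n)[:2].round(2),'h',((c-PORT)@N*1e3).round(2),s,m.sum())
h=60; c=proj(p,[.4847,.1941,.2]).astype(int); c2=proj(p,PORT).astype(int)
a=p['img'][c[1]-50:c[1]+50,c[0]-70:c[0]+50]; b=p['img'][c2[1]-40:c2[1]+40,c2[0]-40:c2[0]+40]
cv2.imwrite('pics/g.png',np.hstack([cv2.resize(a,(480,400),interpolation=3),cv2.resize(b,(320,400))])[...,::-1])"
```

```text
t 18.55 pos [0.484  0.1952 0.2608] rot [-3.1351e+00 -2.1000e-03  1.6788e+00] F [ 0.4 -0.2 -1.9] M [-0.04 -0.1  -0.01] gw 0.0175 q [0.31 0.21 1.54 0.   1.39 0.2 ]
shift units [-0.015  0.018  1.908] turn units [-0.0041 -0.0013  0.0018] rows>= 3.8
valid 0.9964306960142773
flange n (F0) [-0.47 -0.75] h 6.31 0.001648798939870921 112
```

View pics/g.png

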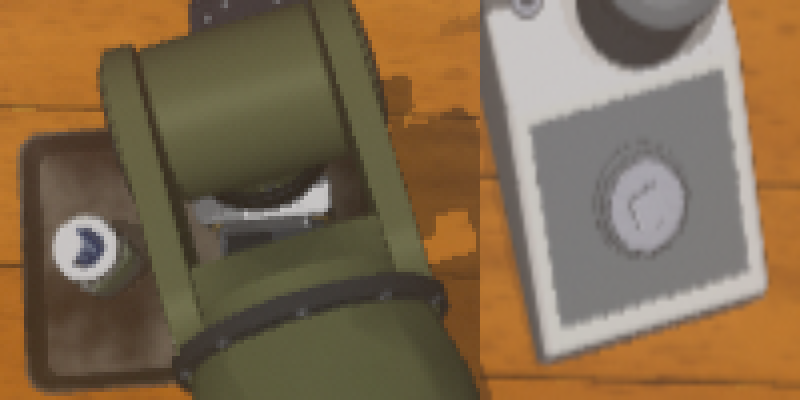

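The plug now looks square in the port: flange height 6.3 mm (6.2 at home), lean under 1 degree. The jar stands undisturbed at (85,250). I'll lower the key onto the tray.

Emit:
{"fn": "step_arm", "kwargs": {
  "plan": [
    {"dx":-0.015,"dy":0.018,"dz":0.2,"rx":-0.0041,"ry":-0.0013,"rz":0.0018,"claw":1},
    {"dx":0,"dy":0,"dz":0.4,"rx":0,"ry":0,"rz":0,"claw":1},
    {"dx":0,"dy":0,"dz":0.4,"rx":0,"ry":0,"rz":0,"claw":1},
    {"dx":0,"dy":0,"dz":0.4,"rx":0,"ry":0,"rz":0,"claw":1},
    {"dx":0,"dy":0,"dz":0.3,"rx":0,"ry":0,"rz":0,"claw":1},
    {"dx":0,"dy":0,"dz":0.15,"rx":0,"ry":0,"rz":0,"claw":1},
    {"dx":0,"dy":0,"dz":0.03,"rx":0,"ry":0,"rz":0,"claw":1},
    {"dx":0,"dy":0,"dz":0,"rx":0,"ry":0,"rz":0,"claw":1},
    {"dx":0,"dy":0,"dz":0,"rx":0,"ry":0,"rz":0,"claw":1}
  ]
}}

```text
time_s: 19.5
ee_pos: [0.4869, 0.1933, 0.0747]
eef_rot: [3.139, -0.001, 1.674]
force: [0.1, -0.2, -1.5]
grip_width: 0.0177
grip_force: 60.0
```

```bash
python3 -c "
from go import *
delta([.4847,.1941,.065],down(1.676))"
```

```text
t 19.5 pos [0.4869 0.1933 0.0747] rot [ 3.1388e+00 -6.0000e-04  1.6744e+00] F [ 0.1 -0.2 -1.5] M [-0.03 -0.09 -0.07] gw 0.0177 q [0.31 0.42 1.74 0.   0.98 0.2 ]
shift units [ 0.01  -0.022  0.097] turn units [ 0.0018 -0.0004 -0.001 ] rows>= 0.2
```

Emit:
{"fn": "step_arm", "kwargs": {
  "plan": [
    {"dx":0,"dy":0,"dz":0.04,"rx":0.0018,"ry":0,"rz":0,"claw":1},
    {"dx":0,"dy":0,"dz":0.03,"rx":0,"ry":0,"rz":0,"claw":1},
    {"dx":0,"dy":0,"dz":0.015,"rx":0,"ry":0,"rz":0,"claw":1},
    {"dx":0,"dy":0,"dz":0,"rx":0,"ry":0,"rz":0,"claw":1},
    {"dx":0,"dy":0,"dz":0,"rx":0,"ry":0,"rz":0,"claw":1}
  ]
}}

```text
time_s: 20.0
ee_pos: [0.4863, 0.1936, 0.0652]
eef_rot: [-3.14, -0.0, 1.675]
force: [0.1, -1.2, -2.0]
grip_width: 0.0176
grip_force: 60.0
```

Emit:
{"fn": "step_arm", "kwargs": {
  "plan": [
    {"dx":0,"dy":0,"dz":0.01,"rx":0,"ry":0,"rz":0,"claw":1},
    {"dx":0,"dy":0,"dz":0,"rx":0,"ry":0,"rz":0,"claw":1}
  ]
}}

```text
time_s: 20.2
ee_pos: [0.4864, 0.1936, 0.0649]
eef_rot: [-3.14, -0.0, 1.675]
force: [-3.8, -0.8, 8.0]
grip_width: 0.0179
grip_force: 60.0
```

Emit:
{"fn": "step_arm", "kwargs": {
  "plan": [
    {"dx":0,"dy":0,"dz":0.005,"rx":0,"ry":0,"rz":0,"claw":1},
    {"dx":0,"dy":0,"dz":0,"rx":0,"ry":0,"rz":0,"claw":1}
  ]
}}

```text
time_s: 20.4
ee_pos: [0.4864, 0.1937, 0.0649]
eef_rot: [-3.14, -0.0, 1.675]
force: [-7.4, -2.0, 14.8]
grip_width: 0.0173
grip_force: 60.0
```

```bash
python3 -c "
from go import *
delta([.4847,.1941,.065],down(1.676))"
```

```text
t 20.4 pos [0.4864 0.1937 0.0649] rot [-3.1404e+00 -4.0000e-04  1.6752e+00] F [-7.4 -2.  14.8] M [-0.5   1.39  0.  ] gw 0.0173 q [0.31 0.43 1.74 0.   0.97 0.2 ]
shift units [ 0.006 -0.017 -0.001] turn units [-0.0007 -0.0002 -0.0005] rows>= 0.0
```

Key is standing on the tray floor at the original height. I'll ease the load, open and retreat.

Emit:
{"fn": "step_arm", "kwargs": {
  "plan": [
    {"dx":0,"dy":0,"dz":-0.011,"rx":0,"ry":0,"rz":0,"claw":1},
    {"dx":0,"dy":0,"dz":0,"rx":0,"ry":0,"rz":0,"claw":1},
    {"dx":0,"dy":0,"dz":0,"rx":0,"ry":0,"rz":0,"claw":0.5},
    {"dx":0,"dy":0,"dz":0,"rx":0,"ry":0,"rz":0,"claw":0.3},
    {"dx":0,"dy":0,"dz":0,"rx":0,"ry":0,"rz":0,"claw":0.3},
    {"dx":0,"dy":0,"dz":0,"rx":0,"ry":0,"rz":0,"claw":0.3},
    {"dx":0,"dy":0,"dz":0,"rx":0,"ry":0,"rz":0,"claw":0.3},
    {"dx":0,"dy":0,"dz":0,"rx":0,"ry":0,"rz":0,"claw":0.3}
  ]
}}

```text
time_s: 21.2
ee_pos: [0.4863, 0.1935, 0.0647]
eef_rot: [-3.14, -0.0, 1.675]
force: [0.3, 0.3, 0.4]
grip_width: 0.0625
grip_force: 0.0
```

Emit:
{"fn": "step_arm", "kwargs": {
  "plan": [
    {"dx":0,"dy":0,"dz":-0.1,"rx":0,"ry":0,"rz":0,"claw":0.3},
    {"dx":0,"dy":0,"dz":-0.3,"rx":0,"ry":0,"rz":0,"claw":0.3},
    {"dx":0,"dy":0,"dz":-0.4,"rx":0,"ry":0,"rz":0,"claw":0.3},
    {"dx":0,"dy":0,"dz":-0.4,"rx":0,"ry":0,"rz":0,"claw":0.3},
    {"dx":0,"dy":0,"dz":-0.4,"rx":0,"ry":0,"rz":0,"claw":0.3},
    {"dx":-0.4,"dy":-0.2,"dz":0,"rx":0,"ry":0,"rz":0,"claw":0.3},
    {"dx":-0.4,"dy":-0.2,"dz":0,"rx":0,"ry":0,"rz":0,"claw":0.3},
    {"dx":-0.4,"dy":-0.2,"dz":0,"rx":0,"ry":0,"rz":0,"claw":0.3},
    {"dx":-0.4,"dy":-0.2,"dz":0,"rx":0,"ry":0,"rz":0,"claw":0.3},
    {"dx":-0.4,"dy":-0.2,"dz":0,"rx":0,"ry":0,"rz":0,"claw":0.3}
  ]
}}

```text
time_s: 22.2
ee_pos: [0.407, -0.0171, 0.2257]
eef_rot: [-3.141, 0.0, 1.676]
force: [0.4, -1.2, -0.7]
grip_width: 0.0657
grip_force: 0.0
```

```bash
python3 -c "
from go import *
o=telemetry.get_obs(); print(o['ee_pos'],o['time_s'])
for n in('scene','top'):
    p=viewer.camera(n); W=cloud(p); P=W[np.isfinite(W[...,0])]
    H=P[(abs(P[:,0]-.485)<.05)&(abs(P[:,1]-.195)<.05)&(P[:,2]>.075)]; print(n,'key',H.mean(0).round(4),H[:,2].max(),len(H))
    J=P[(abs(P[:,0]-.46)<.06)&(abs(P[:,1]-.335)<.06)&(P[:,2]>.09)]; print(' jar',J.mean(0).round(3))
    c=proj(p,[.49,.18,.05]).astype(int); i=p['img'][c[1]-75:c[1]+75,c[0]-100:c[0]+100]; cv2.imwrite(f'pics/h_{n}.png',cv2.resize(i,(400,300),interpolation=3)[...,::-1])
cv2.imwrite('pics/h.png',np.hstack([cv2.imread('pics/h_scene.png'),cv2.imread('pics/h_top.png')]))"
```

```text
[ 0.40698038 -0.01711391  0.22571377] 22.2
scene key [0.4808 0.1963 0.0855] 0.09454121007692824 116
 jar [0.459 0.339 0.1  ]
top key [0.4847 0.1933 0.0874] 0.0944474705118805 111
 jar [0.464 0.335 0.1  ]
```

View pics/h.png

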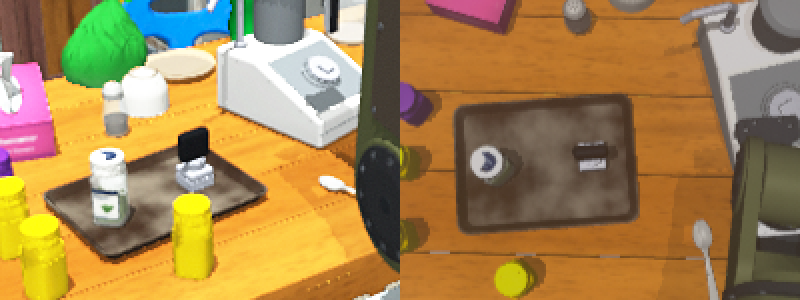

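The key stands upright on the tray, at (193,160) in the scene half of the picture and (590,155) in the top half. The jar hasn't moved, at (108,185) and (488,163). The plug is home, and the arm is clear of everything.

```bash
python3 -c "
from station import hand_in
print(hand_in())"
```

```text
the job is handed in; nothing more can be done
None
```

The plug is screwed in square to its stop, the key stands upright on the tray again, the spice jar wasn't touched, and the job is handed in after about 22 s of robot time.

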